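# Clear the lid of the sealed storage box and hold it ajar

## Robot

A 6-joint arm with a two-finger parallel gripper is mounted at the origin on a cart in front of the work surface, level with it; the furniture and walls round the work are solid. World frame = base frame: x ahead of the robot, y to its left, z up, the work surface at z = 0. Lengths are in m, angles in rad, forces in N, time in s.
With the tool pointing down it reaches from about 0.225 to 0.875 m from the base axis. Payload 3.4 kg.
Tool frame: the origin (TCP) lies between the finger pads; the fingertips stand 19 mm ahead of it and the grasp point (between the pads) is the TCP; z points along the fingers, y is the line along which they close (so a half turn about z gives the same grasp; the last joint's range is limited). The gripper opens to 85 mm and grips with 20 to 120 N. Pads are 22 mm wide; open, the fingers measure 114 mm over their backs; the gripper's body (76 mm by 85 mm) begins 54 mm behind the grasp point. The pads swing forward as they close: fully open they stand 13 mm farther back than shut.
Start: joints at [-0.121, 0.276, 1.505, -0, 1.361, -0.121], TCP at [0.575, -0, 0.25] pointing down, gripper open.
Joint ranges: [-2.89, 2.89], [-0.75, 2.08], [0.22, 2.7], [-1.18, 4.32], [0.11, 2.71], [-2.7, 2.7]. Speed limits (rad/s): [2.57, 2.57, 3.14, 3.14, 3.14, 3.14].

## Interface

Orientations are given as a unit quaternion [w, x, y, z].
In Python, from rig import get_state, imaging, ticket gives the robot as it stands. The module is installed in compiled form; this text tells all that it offers.
- The arm moves only by the shell command python3 -m inch 'ROWS' [FORCE]. ROWS is JSON, a list of rows, each an object with "claw": the opening, from -1 (shut) to 1 (fully open); "travel": the shift along the world's x, y, z in units of 200 mm (1.0 is 200 mm), a list of three; "turn": the turn about the world's z in units of 180 degrees (1.0 is 180 degrees). A call has 1 to 5 rows; each row is the pose to reach, as a shift and turn from the pose commanded when the call began, turning the shorter way round; what a row does not reach only later rows make up. A row lasts 1/10 s, in which the tool goes at most 50 mm and 8.59 degrees, less where a joint would pass 70% of its speed; a pose out of reach is approached as far as the arm can. A call with a number of a shift or a turn outside -1 to 1 is refused whole. A call with a gripper value outside its range is refused whole. The fingers move at their own pace and stop on an object; FORCE is the grip in N (left out, the last holds). Time passes only in rows, so rows that repeat a pose let the fingers close. It gives the time, the measured TCP pose, the force, the opening and the grip force at its end, in the units of the state.
- get_state(): the state, without advancing time (a new reading comes with each control period).
- imaging.get_image(name): name is "scene" or "top"; returns the picture (384x512x3 uint8, red, green, blue); there is no depth.
- imaging.camera_params(name): a dict with "camera_matrix" (3x3 intrinsics, pixels), "cam_to_world" (4x4, takes a point from camera to world coordinates). Camera axes: x right, y down, z forward; pixel columns grow to the right and rows downward; lengths in m; the calibration is good to about 2 mm. A picture is of the moment at which its call begins. camera_params takes no time and is no camera call.
- ticket.sign_off(): hands the job in; it is judged then, once.
The state is a dict: "clock": time; "qpos": joint angles; "qd": joint speeds; "effort": joint torques, N m; "position": TCP position; "ee_rot": TCP orientation; "contact_force": force on the tool from outside, world axes, zero at the start; "moment": the same for the moment, N m; "width": finger opening in m; "gripper_force": force on a finger pad.
Only numpy, scipy, OpenCV 4.12 (cv2) and the standard library are available. Lean on these libraries where they do the work, as an engineer would, in place of code of your own. Each camera call takes 0.05 s, during which the arm holds its last target. There are 200 camera calls.

## Task

Two steel parts were left on the lid of the sealed storage box: put the round bush into the round dish and the square spacer into the square tray, while the lid stays shut. Then pull the lid up by its bar until the sticky seal gives way, without letting it fly open, and finish while still holding it by the bar, steady, with its front edge two to three centimetres above closed, so that the box can air. Leave the other things on the bench where they are.

Things in the scene. Friction and masses are not known exactly. Their poses are not given: they have to be found in the camera images.
- storage_box: grey plastic storage box with a gasketed lid, fixed to the bench, 150 (x) x 200 (y) x 80 mm high. Origin: centre of its underside, on the bench. Its own -x is the front (towards the robot), +x the hinge side. Closed, the flat lid covers it with its top face 94 mm above the bench, from 83 mm in front of the origin to 81 mm behind it, 212 mm wide along y.
- box_lid (a joint): opening angle of the lid in rad: 0 shut, grows as the front edge rises (at most 1.2); hinged along the far rim. Front edge 166 mm from the hinge line: 0.15 rad lifts it 25 mm. A sprung rubber seal at the front holds the lid until the bar is pulled up with about 15 to 20 N; it gives way over the first 8 mm of the bar's travel, after that only the lid's weight (2 to 3 N at the bar) is felt; the lid falls shut if it is let go.
- lid_bar (a point): middle of the lid's pull bar: round steel bar, 12 mm in diameter, along the box's y, 96 mm long between two posts (84 mm clear), its axis 30 mm above the lid's top face and 140 mm from the hinge line (towards the front). It moves with the lid; its x, y, z axes are those of the lid.
- lid_hinge (a point): point on the lid's hinge line, mid-width, 84 mm above the bench; fixed to the box, its axes are the box's (the line runs along y). With the lid shut, the bar's axis is 140 mm in front of and 40 mm above this point.
- round_bush_mid (a point): centre (half-way up) of the round steel bush: outer diameter 36, bore 18, 30 mm high, about 0.1 kg, standing upright on the lid at the start, z axis along its bore
- square_spacer_mid (a point): centre (half-way up) of the square steel spacer: 34 x 34 mm, 30 mm high, with a 17 mm upright hole, about 0.1 kg, standing on the lid at the start; x and y axes square to its side faces
- round_dish_floor (a point): middle of the inner floor, 4 mm above the bench, of the round aluminium dish: outer diameter 124, inner 116, 26 mm high, fixed to the bench
- square_tray_floor (a point): middle of the inner floor, 4 mm above the bench, of the square aluminium tray: 124 x 124 mm outside, walls 4 mm, 26 mm high, fixed to the bench; x and y axes along its sides
- masking_tape: bystander: roll of masking tape lying flat, 104 x 102 x 25 mm, origin under its centre
- tape_measure: bystander: tape measure, 39 x 90 x 66 mm, origin under its centre
- carpenter_pencil: bystander: green pencil, 123 mm long along its y, 7 mm thick, origin under its centre
- hex_key: bystander: dark hex key, 37 x 97 x 8 mm, long along its y, origin under its centre
- electrical_tape: bystander: small black roll of tape lying flat, 53 x 51 x 19 mm, origin under its centre

How it is judged:
By the outcome, as a careful person would: the job done as asked, in the order asked, and still so for the second after the job is handed in, while the arm keeps its last pose, push and grip.
It also fails if it takes over 72 s, if anything falls off the work surface, if the arm or the gripper's body presses on something with over 40 N, if the wrist force passes 120 N, or if a joint passes its speed limit or range.

## Working session

There is one attempt and no reset: what is moved stays moved. The work goes in short steps, Python scripts to look and compute and a shell command to move; the robot and the scene stay as the last step left them, time stands still between calls to the robot, and variables do not carry over. Pictures are saved under pics/ and viewed, at most 10 in all, crops included, and the job is handed in when it is done.

```bash
mkdir -p pics; python3 - <<'E'
from rig import get_state, imaging
import cv2
for n in("scene","top"):
    im=imaging.get_image(n); cv2.imwrite(f"pics/{n}0.png",cv2.resize(im[:,:,::-1],(800,600),interpolation=cv2.INTER_CUBIC))
    p=imaging.camera_params(n); print(n,p["camera_matrix"],p["cam_to_world"])
print(get_state())
E
```

```text
scene [[383.19350648   0.         253.42222489]
 [  0.         383.19350648 190.50915145]
 [  0.           0.           1.        ]] [[ 0.55705333 -0.3633129   0.74679001 -0.23776286]
 [-0.83035954 -0.25876819  0.49349981 -0.49384704]
 [ 0.01395065 -0.89500992 -0.44582802  0.54724861]
 [ 0.          0.          0.          1.        ]]
top [[360.10365562   0.         250.89727441]
 [  0.         360.10365562 187.2027815 ]
 [  0.           0.           1.        ]] [[ 0.01470066 -0.99869648  0.04887972  0.4593846 ]
 [-0.99976566 -0.01545815 -0.01515515  0.00970401]
 [ 0.01589098 -0.04864548 -0.99868969  1.03247522]
 [ 0.          0.          0.          1.        ]]
{'clock': 0.1, 'qpos': array([-1.21006810e-01,  2.76517067e-01,  1.50599004e+00, -3.19993235e-05,
        1.36068388e+00, -1.21028843e-01]), 'qd': array([ 0.00136169, -0.0015292 , -0.00189895, -0.00126186, -0.00138847,
       -0.00015963]), 'effort': array([ 1.55745878e-03, -4.17697620e+01, -2.46405226e+01, -1.74112388e-04,
        5.80947395e-03,  2.85749664e-07]), 'position': array([5.74571449e-01, 3.19152853e-05, 2.49541124e-01]), 'ee_rot': array([-6.19539289e-04,  7.07096397e-01,  7.07116714e-01, -5.05062647e-04]), 'contact_force': array([0.69138464, 0.28141416, 0.41099735]), 'moment': array([ 0.06565157, -0.01595619,  0.04067538]), 'gripper_force': 0.0, 'width': 0.08558393382538358}
```

View pics/top0.png

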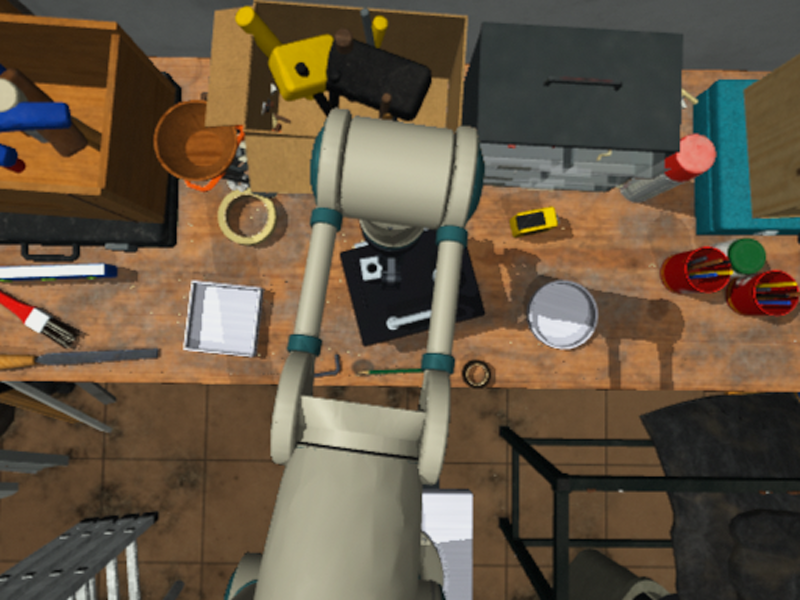

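View pics/scene0.png

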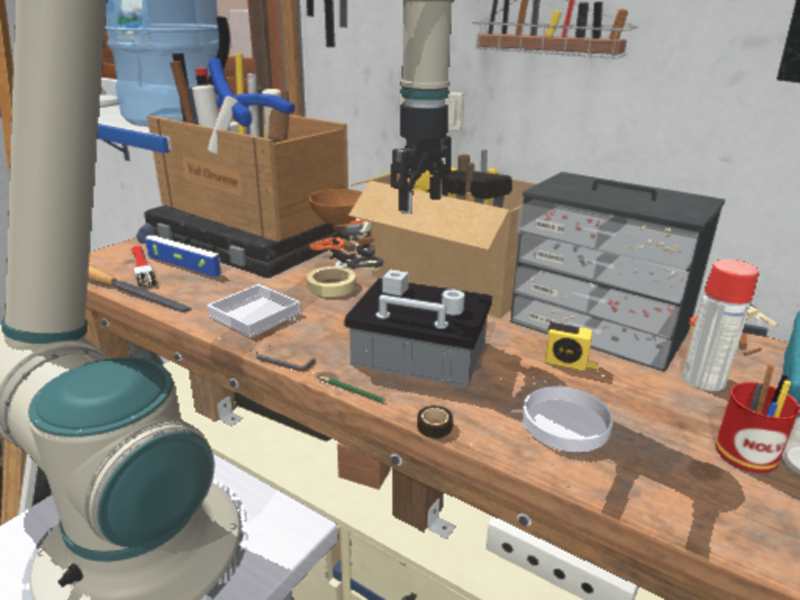

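The top view shows the tray at (224,318), the dish at (563,314), the spacer at (371,267) and the lid's bar near (410,318). The arm hides the bush. The scene view shows the spacer at (396,283), the bush at (453,300), and the bar from (382,310) to (441,322). I'll move the arm aside for a clean view.

```bash
python3 -m inch '[{"claw":1,"travel":[0,0.25,0],"turn":0},{"claw":1,"travel":[0,0.5,0],"turn":0},{"claw":1,"travel":[0,0.75,0],"turn":0},{"claw":1,"travel":[0,1,0],"turn":0},{"claw":1,"travel":[0,1,0],"turn":0}]'
python3 - <<'E'
from rig import imaging
import cv2
for n in("scene","top"):
    im=imaging.get_image(n); cv2.imwrite(f"pics/{n}1raw.png",im[:,:,::-1])
im=cv2.imread("pics/top1raw.png"); cv2.imwrite("pics/top1.png",cv2.resize(im[120:260,110:390],(800,400),interpolation=cv2.INTER_CUBIC))
im=cv2.imread("pics/scene1raw.png"); cv2.imwrite("pics/scene1.png",cv2.resize(im[160:300,210:400],(800,589),interpolation=cv2.INTER_CUBIC))
E
```

```text
clock: 0.6
position: [0.5741, 0.2061, 0.2496]
ee_rot: [-0.002, 0.705, 0.709, 0.001]
contact_force: [0.1, -1.7, 0.2]
width: 0.0858
gripper_force: 0.0
```

View pics/top1.png

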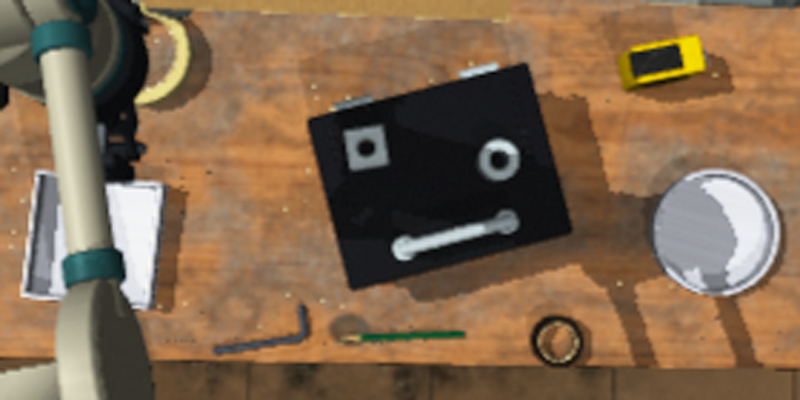

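View pics/scene1.png

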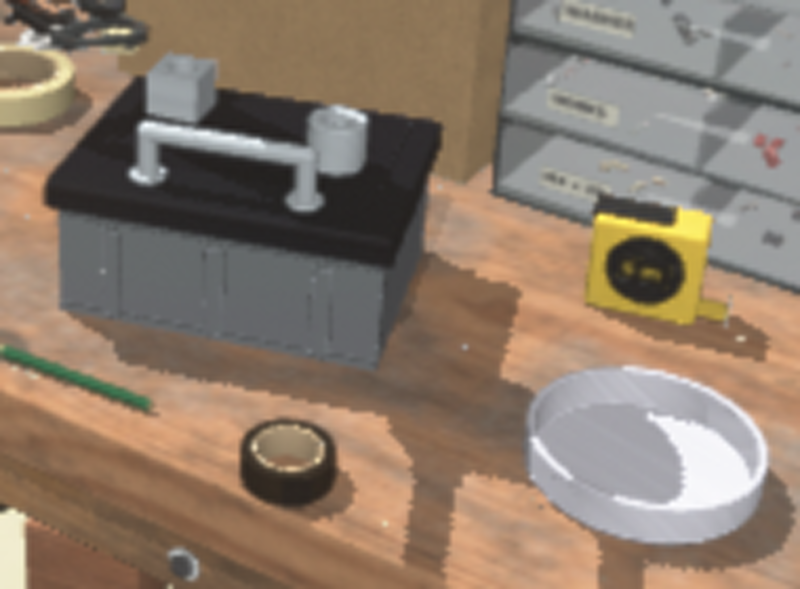

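Top crop: lid corners are at (309,120), (527,63), (572,232) and (352,289). The spacer hole is at (366,148), the bush bore at (499,160), the bar runs (404,247)–(508,222), and the dish is at (717,233). The tray corners are (40,172), (165,184), (151,308) and (22,297).

```bash
cat > h.py <<'E'
import numpy as np
from rig import imaging
def px2w(n,u,v,z):
    p=imaging.camera_params(n);K=p["camera_matrix"];T=p["cam_to_world"]
    d=T[:3,:3]@np.linalg.inv(K)@[u,v,1];o=T[:3,3];return o+d*(z-o[2])/d[2]
def w2px(n,P):
    p=imaging.camera_params(n);q=np.linalg.inv(p["cam_to_world"])@np.append(P,1);q=p["camera_matrix"]@q[:3];return q[:2]/q[2]
t=lambda X,Y,z:px2w("top",110+X*.35,120+Y*.35,z)
s=lambda X,Y,z:px2w("scene",210+X*.2375,160+Y*.2377,z)
E
python3 - <<'E'
from h import *
np.set_printoptions(precision=4,suppress=True)
L=np.array([t(*c,.094) for c in[(309,120),(527,63),(572,232),(352,289)]])
print(L,L.mean(0),[np.linalg.norm(L[i]-L[i-1]) for i in range(4)])
f=(L[1]-L[0]+L[2]-L[3]); print("y-axis ang",np.degrees(np.arctan2(-f[1],-f[0])))
g=(L[0]-L[3]+L[1]-L[2]); print("x-axis ang",np.degrees(np.arctan2(g[1],g[0])))
B=t(404,247,.124),t(508,222,.124);print("bar",B,(B[0]+B[1])/2)
print("bush",t(499,160,.124),"scene",s(337,120,.124))
S=np.array([t(*c,.124) for c in[(343,130),(384,125),(390,166),(349,171)]]);print("spacer",S.mean(0),t(366,148,.124),"scene",s(182,74,.124))
e=S[0]-S[3]+S[1]-S[2];print("sp ang",np.degrees(np.arctan2(e[1],e[0])),[np.linalg.norm(S[i]-S[i-1]) for i in range(4)])
print("dish",t(717,233,.026),"scene",s(648,445,.026))
T=np.array([t(*c,.026) for c in[(40,172),(165,184),(151,308),(22,297)]]);print("tray",T,T.mean(0))
e=T[0]-T[3]+T[1]-T[2];print(np.degrees(np.arctan2(e[1],e[0])),[np.linalg.norm(T[i]-T[i-1]) for i in range(4)])
E
```

```text
[[ 0.57    0.0821  0.094 ]
 [ 0.626  -0.1174  0.094 ]
 [ 0.4711 -0.1599  0.094 ]
 [ 0.4164  0.0401  0.094 ]] [ 0.5209 -0.0388  0.094 ] [np.float64(0.1591903350813625), np.float64(0.20714409497802494), np.float64(0.16062528096611134), np.float64(0.20739321541712694)]
y-axis ang 105.49788199590965
x-axis ang 15.326851652788708
bar (array([ 0.4553, -0.0061,  0.124 ]), array([ 0.4787, -0.0977,  0.124 ])) [ 0.467  -0.0519  0.124 ]
bush [ 0.5336 -0.0892  0.124 ] scene [ 0.5339 -0.094   0.124 ]
spacer [0.5424 0.0284 0.124 ] [0.5424 0.0289 0.124 ] scene [0.5348 0.018  0.124 ]
sp ang 9.235070479174945 [np.float64(0.036795396487033755), np.float64(0.03659289766883182), np.float64(0.03682592864190289), np.float64(0.03652596864142907)]
dish [ 0.4731 -0.3151  0.026 ] scene [ 0.4678 -0.3223  0.026 ]
tray [[0.5227 0.3482 0.026 ]
 [0.5129 0.2265 0.026 ]
 [0.3922 0.2369 0.026 ]
 [0.4011 0.3617 0.026 ]] [0.4572 0.2933 0.026 ]
-5.634499199193893 [np.float64(0.12235758778996564), np.float64(0.1221252228526006), np.float64(0.12114549187616105), np.float64(0.12512242449226793)]
```

```bash
python3 - <<'E'
from h import *
import cv2
im=cv2.imread("pics/scene1raw.png");k=5
im=cv2.resize(im[165:235,215:335],None,fx=6,fy=6,interpolation=cv2.INTER_CUBIC)
def draw(P,c):
    u=(w2px("scene",P)-[215,165]+.5)*6-.5; cv2.drawMarker(im,tuple(int(round(a)) for a in u),c,cv2.MARKER_CROSS,14,1)
R=lambda a:np.array([[np.cos(a),-np.sin(a)],[np.sin(a),np.cos(a)]])
for z in(.094,.124):
  for c in[(1,1),(1,-1),(-1,-1),(-1,1)]:
    draw([*(np.array([.5424,.0287])+R(np.radians(9.2))@(.017*np.array(c))),z],(0,0,255))
for a in np.arange(0,6.28,.6): draw([.5336+.018*np.cos(a),-.0892+.018*np.sin(a),.124],(0,255,0))
o=np.array([.522,-.0385])
for c in[(.081,.106),(.081,-.106),(-.083,-.106),(-.083,.106)]: draw([*(o+R(np.radians(15.4))@c),.094],(255,255,0))
for y in(-.042,0,.042): draw([*(o+R(np.radians(15.4))@(-.057,y)),.124],(255,0,255))
cv2.imwrite("pics/ov.png",im)
E
```

```text
(no output)
```

View pics/ov.png

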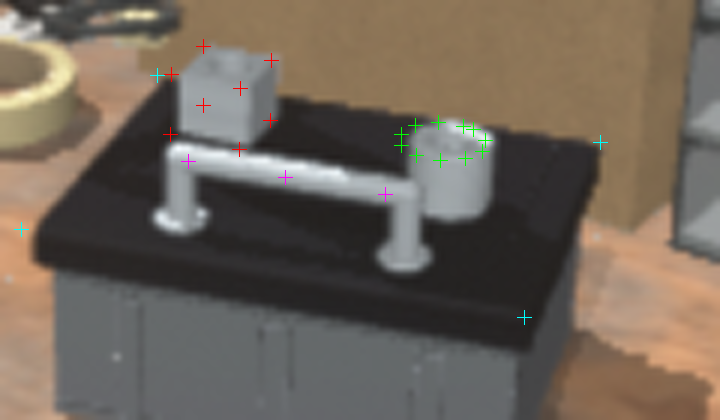

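The overlay agrees to within about 2 mm (bush top at (452,137), spacer top at (228,67), bar axis at (285,168)), which is enough to act on. I'll start with the spacer.

```bash
python3 -m inch '[{"claw":0.5,"travel":[-0.04,-0.22,0],"turn":0.02},{"claw":0.5,"travel":[-0.08,-0.44,0],"turn":0.04},{"claw":0.5,"travel":[-0.12,-0.66,-0.1],"turn":0.051},{"claw":0.5,"travel":[-0.163,-0.857,-0.25],"turn":0.051},{"claw":0.5,"travel":[-0.163,-0.857,-0.4],"turn":0.051}]' 60
python3 -m inch '[{"claw":0.5,"travel":[0,0,-0.1],"turn":0},{"claw":0.5,"travel":[0,0,-0.18],"turn":0},{"claw":0.5,"travel":[0,0,-0.25],"turn":0},{"claw":0.5,"travel":[0,0,-0.26],"turn":0},{"claw":0.5,"travel":[0,0,-0.26],"turn":0}]'
```

```text
clock: 1.2
position: [0.5412, 0.0224, 0.17]
ee_rot: [0.001, 0.651, 0.759, -0.001]
contact_force: [0.7, 1.1, -0.2]
width: 0.0637
gripper_force: 0.0
clock: 1.7
position: [0.542, 0.0274, 0.1182]
ee_rot: [-0.0, 0.649, 0.761, -0.0]
contact_force: [0.8, -0.5, 0.7]
width: 0.0644
gripper_force: 0.0
```

```bash
python3 -m inch '[{"claw":-0.6,"travel":[0,0,0],"turn":0},{"claw":-0.6,"travel":[0,0,0],"turn":0},{"claw":-0.6,"travel":[0,0,0],"turn":0},{"claw":-0.6,"travel":[0,0,0],"turn":0},{"claw":-0.6,"travel":[0,0,0],"turn":0}]' 60
```

```text
clock: 2.2
position: [0.5433, 0.0284, 0.1196]
ee_rot: [0.001, 0.648, 0.762, 0.001]
contact_force: [-0.6, -0.8, 6.4]
width: 0.0329
gripper_force: 60.2
```

```bash
python3 -m inch '[{"claw":-0.6,"travel":[0,0,0.1],"turn":0},{"claw":-0.6,"travel":[0,0,0.3],"turn":0},{"claw":-0.6,"travel":[-0.05,0.15,0.45],"turn":0},{"claw":-0.6,"travel":[-0.1,0.37,0.45],"turn":-0.03},{"claw":-0.6,"travel":[-0.15,0.59,0.45],"turn":-0.06}]'
python3 -m inch '[{"claw":-0.6,"travel":[-0.07,0.2,0],"turn":-0.02},{"claw":-0.6,"travel":[-0.14,0.41,0],"turn":-0.023},{"claw":-0.6,"travel":[-0.275,0.73,0],"turn":-0.023},{"claw":-0.6,"travel":[-0.275,0.73,-0.1],"turn":-0.023},{"claw":-0.6,"travel":[-0.275,0.73,-0.25],"turn":-0.023}]'
```

```text
clock: 2.7
position: [0.5124, 0.1476, 0.2094]
ee_rot: [0.001, 0.719, 0.695, 0.001]
contact_force: [0.8, -0.2, -2.0]
width: 0.0327
gripper_force: 60.1
clock: 3.2
position: [0.4569, 0.2963, 0.1592]
ee_rot: [-0.0, 0.74, 0.672, 0.002]
contact_force: [0.2, -0.0, -1.9]
width: 0.0329
gripper_force: 60.2
```

```bash
python3 -m inch '[{"claw":-0.6,"travel":[0,0,-0.2],"turn":0},{"claw":-0.6,"travel":[0,0,-0.4],"turn":0},{"claw":-0.6,"travel":[0,0,-0.5],"turn":0},{"claw":-0.6,"travel":[0,0,-0.58],"turn":0},{"claw":-0.6,"travel":[0,0,-0.61],"turn":0}]'
python3 -m inch '[{"claw":-0.6,"travel":[0,0,-0.01],"turn":0},{"claw":-0.6,"travel":[0,0,-0.02],"turn":0},{"claw":-0.6,"travel":[0,0,-0.02],"turn":0},{"claw":-0.6,"travel":[0,0,-0.02],"turn":0}]'
```

```text
clock: 3.7
position: [0.4558, 0.292, 0.0342]
ee_rot: [-0.001, 0.742, 0.671, -0.002]
contact_force: [-0.8, 0.3, -1.4]
width: 0.0327
gripper_force: 60.0
clock: 4.1
position: [0.4579, 0.2928, 0.0331]
ee_rot: [0.0, 0.742, 0.671, 0.001]
contact_force: [-0.4, -0.6, -1.0]
width: 0.0329
gripper_force: 60.0
```

```bash
python3 -m inch '[{"claw":-0.6,"travel":[0,0,-0.01],"turn":0},{"claw":-0.6,"travel":[0,0,-0.01],"turn":0},{"claw":-0.6,"travel":[0,0,-0.01],"turn":0}]'
python3 -m inch '[{"claw":-0.6,"travel":[0,0,-0.007],"turn":0},{"claw":-0.6,"travel":[0,0,-0.007],"turn":0},{"claw":-0.6,"travel":[0,0,-0.007],"turn":0}]'
```

```text
clock: 4.4
position: [0.4574, 0.2926, 0.0305]
ee_rot: [0.0, 0.742, 0.671, 0.0]
contact_force: [0.6, -0.8, -1.2]
width: 0.0328
gripper_force: 60.0
clock: 4.7
position: [0.4576, 0.2927, 0.0296]
ee_rot: [0.0, 0.742, 0.671, 0.0]
contact_force: [-1.9, -0.2, 4.5]
width: 0.0326
gripper_force: 60.8
```

Contact with the tray floor. I'll release, rise, and swing the arm over to above the bush (commanded z is now about 0.0286).

```bash
python3 -m inch '[{"claw":0.3,"travel":[0,0,0],"turn":0},{"claw":0.3,"travel":[0,0,0],"turn":0},{"claw":0.3,"travel":[0,0,0.01],"turn":0},{"claw":0.3,"travel":[0,0,0.1],"turn":0},{"claw":0.3,"travel":[0,0,0.3],"turn":0}]'
python3 -m inch '[{"claw":0.5,"travel":[0,0,0.25],"turn":0},{"claw":0.5,"travel":[0,0,0.5],"turn":0},{"claw":0.5,"travel":[0.03,-0.2,0.6],"turn":-0.045},{"claw":0.5,"travel":[0.06,-0.44,0.6],"turn":-0.09},{"claw":0.5,"travel":[0.1,-0.68,0.6],"turn":-0.135}]'
python3 - <<'E'
from rig import imaging
import cv2
im=imaging.get_image("top"); cv2.imwrite("pics/top2.png",cv2.resize(im[120:260,110:390,::-1],(800,400),interpolation=cv2.INTER_CUBIC))
E
```

```text
clock: 5.2
position: [0.4551, 0.2914, 0.0866]
ee_rot: [-0.001, 0.742, 0.671, -0.004]
contact_force: [1.5, 0.5, -0.3]
width: 0.0556
gripper_force: 0.0
clock: 5.7
position: [0.4777, 0.1557, 0.2102]
ee_rot: [0.001, 0.867, 0.498, 0.001]
contact_force: [1.1, -1.1, -0.9]
width: 0.0637
gripper_force: 0.0
```

View pics/top2.png

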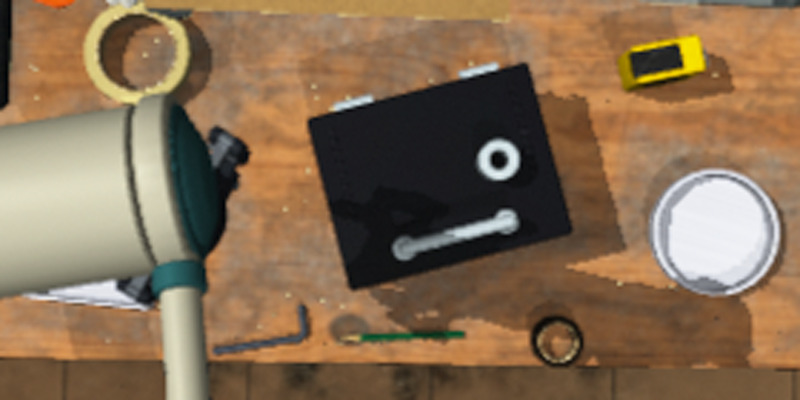

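The picture shows the bush undisturbed at (499,160) and the lid shut. Moving to the bush.

```bash
python3 -m inch '[{"claw":0.5,"travel":[0.06,-0.22,0],"turn":-0.047},{"claw":0.5,"travel":[0.12,-0.44,0],"turn":-0.094},{"claw":0.5,"travel":[0.18,-0.66,0],"turn":-0.14},{"claw":0.5,"travel":[0.23,-0.88,0],"turn":-0.187},{"claw":0.5,"travel":[0.28,-1,0],"turn":-0.234}]'
python3 -m inch '[{"claw":0.5,"travel":[0.001,-0.229,0],"turn":-0.014},{"claw":0.5,"travel":[0.001,-0.229,-0.1],"turn":-0.014},{"claw":0.5,"travel":[0.001,-0.229,-0.2],"turn":-0.014},{"claw":0.5,"travel":[0.001,-0.229,-0.2],"turn":-0.014}]'
```

```text
clock: 6.25
position: [0.5337, -0.0465, 0.2088]
ee_rot: [0.001, 0.989, 0.151, -0.0]
contact_force: [0.9, 0.9, 0.1]
width: 0.0641
gripper_force: 0.0
clock: 6.65
position: [0.5316, -0.089, 0.1663]
ee_rot: [-0.001, 0.991, 0.133, -0.003]
contact_force: [-0.1, 0.8, 0.7]
width: 0.0638
gripper_force: 0.0
```

```bash
python3 -m inch '[{"claw":0.5,"travel":[0,0,-0.1],"turn":0},{"claw":0.5,"travel":[0,0,-0.18],"turn":0},{"claw":0.5,"travel":[0,0,-0.23],"turn":0},{"claw":0.5,"travel":[0,0,-0.245],"turn":0},{"claw":0.5,"travel":[0,0,-0.245],"turn":0}]'
python3 -m inch '[{"claw":-0.6,"travel":[0,0,0],"turn":0},{"claw":-0.6,"travel":[0,0,0],"turn":0},{"claw":-0.6,"travel":[0,0,0],"turn":0},{"claw":-0.6,"travel":[0,0,0],"turn":0},{"claw":-0.6,"travel":[0,0,0],"turn":0}]' 60
```

```text
clock: 7.15
position: [0.5338, -0.089, 0.1201]
ee_rot: [0.0, 0.991, 0.133, 0.0]
contact_force: [-0.0, -0.1, -0.3]
width: 0.0637
gripper_force: 0.0
clock: 7.65
position: [0.5343, -0.0894, 0.1212]
ee_rot: [0.001, 0.991, 0.133, 0.001]
contact_force: [-1.0, 0.2, 6.2]
width: 0.0343
gripper_force: 59.7
```

```bash
python3 -m inch '[{"claw":-0.6,"travel":[0,0,0.1],"turn":0},{"claw":-0.6,"travel":[0,0,0.3],"turn":0},{"claw":-0.6,"travel":[-0.05,-0.15,0.4],"turn":0},{"claw":-0.6,"travel":[-0.11,-0.37,0.4],"turn":0},{"claw":-0.6,"travel":[-0.17,-0.59,0.4],"turn":0}]'
python3 -m inch '[{"claw":-0.6,"travel":[-0.07,-0.22,0],"turn":0},{"claw":-0.6,"travel":[-0.138,-0.548,0],"turn":0},{"claw":-0.6,"travel":[-0.138,-0.548,-0.15],"turn":0},{"claw":-0.6,"travel":[-0.138,-0.548,-0.35],"turn":0},{"claw":-0.6,"travel":[-0.138,-0.548,-0.45],"turn":0}]'
```

```text
clock: 8.15
position: [0.4996, -0.2081, 0.201]
ee_rot: [0.001, 0.991, 0.134, 0.001]
contact_force: [0.2, 0.7, -1.8]
width: 0.0339
gripper_force: 60.1
clock: 8.65
position: [0.4699, -0.3165, 0.1067]
ee_rot: [-0.002, 0.991, 0.132, -0.002]
contact_force: [-0.1, -0.1, -1.6]
width: 0.0338
gripper_force: 60.1
```

```bash
python3 -m inch '[{"claw":-0.6,"travel":[0,0,-0.2],"turn":0},{"claw":-0.6,"travel":[0,0,-0.32],"turn":0},{"claw":-0.6,"travel":[0,0,-0.37],"turn":0},{"claw":-0.6,"travel":[0,0,-0.385],"turn":0},{"claw":-0.6,"travel":[0,0,-0.385],"turn":0}]'
python3 -m inch '[{"claw":-0.6,"travel":[0,0,-0.007],"turn":0},{"claw":-0.6,"travel":[0,0,-0.007],"turn":0},{"claw":-0.6,"travel":[0,0,-0.012],"turn":0},{"claw":-0.6,"travel":[0,0,-0.012],"turn":0}]'
```

```text
clock: 9.15
position: [0.4725, -0.3172, 0.0334]
ee_rot: [0.0, 0.991, 0.133, 0.0]
contact_force: [0.8, -0.2, -1.1]
width: 0.0345
gripper_force: 60.1
clock: 9.55
position: [0.4725, -0.3171, 0.0313]
ee_rot: [0.001, 0.991, 0.133, 0.001]
contact_force: [-0.1, 0.4, 1.1]
width: 0.0337
gripper_force: 60.4
```

```bash
python3 -m inch '[{"claw":-0.6,"travel":[0,0,-0.003],"turn":0},{"claw":0.3,"travel":[0,0,-0.003],"turn":0},{"claw":0.3,"travel":[0,0,0],"turn":0},{"claw":0.3,"travel":[0,0,0.1],"turn":0},{"claw":0.3,"travel":[0,0,0.3],"turn":0}]'
python3 -m inch '[{"claw":0.3,"travel":[0,0,0.25],"turn":0},{"claw":0.3,"travel":[0,0,0.5],"turn":0},{"claw":0.3,"travel":[0,-0.15,0.6],"turn":0.045},{"claw":0.3,"travel":[0,-0.37,0.6],"turn":0.09},{"claw":0.3,"travel":[0,-0.37,0.6],"turn":0.135}]'
python3 - <<'E'
from rig import imaging
import cv2,numpy as np
a=imaging.get_image("top")[:,:,::-1];b=imaging.get_image("scene")[:,:,::-1]
cv2.imwrite("pics/both3.png",np.vstack([cv2.resize(a[140:240,110:390],(560,200)),cv2.resize(b[160:300,120:400],(800,400))[:,:560]*0+cv2.resize(b[160:300,120:400],(560,400))]))
E
```

```text
clock: 10.05
position: [0.47, -0.3152, 0.0882]
ee_rot: [-0.003, 0.991, 0.133, -0.003]
contact_force: [1.6, 0.2, -0.3]
width: 0.0556
gripper_force: 0.0
clock: 10.55
position: [0.4726, -0.3963, 0.2118]
ee_rot: [0.003, 0.94, 0.34, 0.0]
contact_force: [-0.0, 1.4, -1.4]
width: 0.0553
gripper_force: 0.0
```

View pics/both3.png

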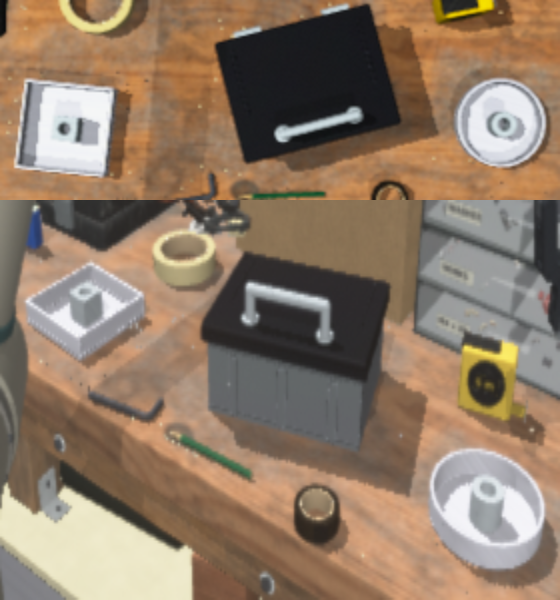

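The spacer is standing in the tray, at (68,128) in the upper panel, and the bush in the dish, at (503,124). The lid is shut and everything else is in place. Next is the bar.

```bash
python3 -m inch '[{"claw":0.3,"travel":[0,0.2,0],"turn":0.047},{"claw":0.3,"travel":[0,0.4,0],"turn":0.094},{"claw":0.3,"travel":[0,0.6,0],"turn":0.14},{"claw":0.3,"travel":[0,0.8,0],"turn":0.187},{"claw":0.3,"travel":[0,1,0],"turn":0.234}]'
python3 -m inch '[{"claw":0.3,"travel":[-0.01,0.2,0],"turn":0.047},{"claw":0.3,"travel":[-0.02,0.4,0],"turn":0.094},{"claw":0.3,"travel":[-0.025,0.69,0],"turn":0.13},{"claw":0.3,"travel":[-0.025,0.69,-0.1],"turn":0.13},{"claw":0.3,"travel":[-0.025,0.69,-0.2],"turn":0.13}]'
python3 -m inch '[{"claw":0.3,"travel":[0,0,-0.1],"turn":0},{"claw":0.3,"travel":[0,0,-0.18],"turn":0},{"claw":0.3,"travel":[0,0,-0.22],"turn":0},{"claw":0.3,"travel":[0,0,-0.22],"turn":0},{"claw":0.3,"travel":[0,0,-0.22],"turn":0}]'
```

```text
clock: 11.15
position: [0.4712, -0.1882, 0.2102]
ee_rot: [-0.001, 0.755, 0.655, 0.0]
contact_force: [0.0, -0.1, -0.4]
width: 0.0557
gripper_force: 0.0
clock: 11.65
position: [0.4663, -0.0498, 0.1705]
ee_rot: [0.0, 0.608, 0.794, 0.001]
contact_force: [-0.7, -0.8, -0.3]
width: 0.0556
gripper_force: 0.0
clock: 12.15
position: [0.4672, -0.0527, 0.1269]
ee_rot: [0.0, 0.608, 0.794, 0.0]
contact_force: [0.5, -0.2, -0.3]
width: 0.0555
gripper_force: 0.0
```

```bash
python3 -m inch '[{"claw":-1,"travel":[0,0,-0.008],"turn":0},{"claw":-1,"travel":[0,0,-0.008],"turn":0},{"claw":-1,"travel":[0,0,-0.008],"turn":0},{"claw":-1,"travel":[0,0,-0.008],"turn":0},{"claw":-1,"travel":[0,0,-0.008],"turn":0}]' 30
python3 -m inch '[{"claw":-1,"travel":[0,0,0],"turn":0},{"claw":-1,"travel":[0,0,0],"turn":0},{"claw":-1,"travel":[0,0,0],"turn":0}]' 30
```

```text
clock: 12.65
position: [0.4681, -0.0527, 0.1255]
ee_rot: [0.001, 0.608, 0.794, 0.001]
contact_force: [2.7, 2.5, 1.7]
width: 0.0109
gripper_force: 29.3
clock: 12.95
position: [0.4681, -0.0527, 0.1254]
ee_rot: [0.001, 0.608, 0.794, 0.001]
contact_force: [3.7, 3.0, 3.3]
width: 0.0108
gripper_force: 29.5
```

```bash
python3 -m inch '[{"claw":-1,"travel":[0,0,0],"turn":0},{"claw":-1,"travel":[0,0,0],"turn":0},{"claw":-1,"travel":[0.001,0,0.003],"turn":0},{"claw":-1,"travel":[0.002,0,0.006],"turn":0},{"claw":-1,"travel":[0.003,0.001,0.01],"turn":0}]' 100
python3 -m inch '[{"claw":-1,"travel":[0.001,0,0.003],"turn":0},{"claw":-1,"travel":[0.002,0,0.006],"turn":0},{"claw":-1,"travel":[0.003,0.001,0.01],"turn":0},{"claw":-1,"travel":[0.003,0.001,0.01],"turn":0}]'
```

```text
clock: 13.45
position: [0.4682, -0.0527, 0.1261]
ee_rot: [0.0, 0.608, 0.794, 0.0]
contact_force: [7.3, 0.9, -11.6]
width: 0.0092
gripper_force: 97.4
clock: 13.85
position: [0.4682, -0.0527, 0.1263]
ee_rot: [-0.0, 0.608, 0.794, -0.0]
contact_force: [9.4, 0.5, -17.4]
width: 0.0089
gripper_force: 97.5
```

```bash
python3 -m inch '[{"claw":-1,"travel":[0.002,0,0.003],"turn":0},{"claw":-1,"travel":[0.004,0.001,0.006],"turn":0},{"claw":-1,"travel":[0.006,0.001,0.008],"turn":0},{"claw":-1,"travel":[0.006,0.001,0.01],"turn":0},{"claw":-1,"travel":[0.006,0.001,0.01],"turn":0}]'
```

```text
clock: 14.35
position: [0.4687, -0.0525, 0.128]
ee_rot: [-0.001, 0.608, 0.794, -0.001]
contact_force: [7.0, -0.1, -17.8]
width: 0.0091
gripper_force: 98.0
```

```bash
python3 -m inch '[{"claw":-1,"travel":[0.001,0,0.002],"turn":0},{"claw":-1,"travel":[0.002,0,0.004],"turn":0},{"claw":-1,"travel":[0.003,0.001,0.006],"turn":0},{"claw":-1,"travel":[0.003,0.001,0.008],"turn":0},{"claw":-1,"travel":[0.003,0.001,0.008],"turn":0}]'
```

```text
clock: 14.85
position: [0.4693, -0.0524, 0.1302]
ee_rot: [-0.001, 0.608, 0.794, -0.001]
contact_force: [6.9, -1.1, -13.3]
width: 0.0083
gripper_force: 98.4
```

```bash
python3 -m inch '[{"claw":-1,"travel":[0.001,0,0.002],"turn":0},{"claw":-1,"travel":[0.002,0.001,0.004],"turn":0},{"claw":-1,"travel":[0.003,0.001,0.006],"turn":0},{"claw":-1,"travel":[0.004,0.001,0.008],"turn":0},{"claw":-1,"travel":[0.004,0.001,0.008],"turn":0}]'
```

```text
clock: 15.35
position: [0.47, -0.0522, 0.132]
ee_rot: [-0.001, 0.608, 0.794, -0.001]
contact_force: [5.7, 0.1, -10.6]
width: 0.0089
gripper_force: 98.7
```

```bash
python3 -m inch '[{"claw":-1,"travel":[0.001,0,0.002],"turn":0},{"claw":-1,"travel":[0.002,0.001,0.004],"turn":0},{"claw":-1,"travel":[0.003,0.001,0.006],"turn":0},{"claw":-1,"travel":[0.004,0.001,0.008],"turn":0},{"claw":-1,"travel":[0.004,0.001,0.008],"turn":0}]'
```

```text
clock: 15.85
position: [0.4705, -0.052, 0.1338]
ee_rot: [-0.001, 0.608, 0.794, -0.001]
contact_force: [4.6, -0.4, -9.9]
width: 0.0088
gripper_force: 98.9
```

```bash
python3 -m inch '[{"claw":-1,"travel":[0.003,0.001,0.006],"turn":0},{"claw":-1,"travel":[0.006,0.002,0.013],"turn":0},{"claw":-1,"travel":[0.009,0.003,0.02],"turn":0},{"claw":-1,"travel":[0.012,0.003,0.027],"turn":0},{"claw":-1,"travel":[0.012,0.003,0.027],"turn":0}]'
```

```text
clock: 16.35
position: [0.473, -0.0513, 0.1407]
ee_rot: [-0.001, 0.608, 0.794, -0.001]
contact_force: [2.6, -3.6, -11.2]
width: 0.0088
gripper_force: 98.7
```

```bash
python3 -m inch '[{"claw":-1,"travel":[0.003,0.001,0.006],"turn":0},{"claw":-1,"travel":[0.006,0.002,0.013],"turn":0},{"claw":-1,"travel":[0.009,0.003,0.02],"turn":0},{"claw":-1,"travel":[0.012,0.003,0.026],"turn":0},{"claw":-1,"travel":[0.012,0.003,0.026],"turn":0}]'
```

```text
clock: 16.85
position: [0.4756, -0.0505, 0.1473]
ee_rot: [-0.0, 0.608, 0.794, -0.001]
contact_force: [-4.7, -4.2, -0.0]
width: 0.0091
gripper_force: 97.6
```

```bash
python3 -m inch '[{"claw":-1,"travel":[0,0,-0.005],"turn":0},{"claw":-1,"travel":[0,0,-0.005],"turn":0},{"claw":-1,"travel":[0,0,-0.005],"turn":0},{"claw":-1,"travel":[0,0,-0.005],"turn":0},{"claw":-1,"travel":[0,0,-0.005],"turn":0}]'
python3 - <<'E'
from h import *
import cv2
im=imaging.get_image("scene")[:,:,::-1];cv2.imwrite("pics/scene4raw.png",im)
im=cv2.resize(im[165:265,210:330],None,fx=6,fy=6,interpolation=cv2.INTER_CUBIC)
R=lambda a:np.array([[np.cos(a),-np.sin(a)],[np.sin(a),np.cos(a)]]);o=np.array([.522,-.0385])
for th,c in((0,(0,0,255)),(.12,(0,255,255)),(.15,(0,255,0)),(.18,(255,255,0))):
  for y in(-.106,.106):  # lid top front corners; +1.3px bias from the first overlay
    r=.166*np.cos(th)-.010*np.sin(th);z=.084+.010*np.cos(th)+.166*np.sin(th)
    u=(w2px("scene",[*(o+R(np.radians(15.4))@(.083-r,y)),z])+[1.2,1.0]-[210,165]+.5)*6-.5
    cv2.drawMarker(im,tuple(int(round(a)) for a in u),c,cv2.MARKER_CROSS,14,1)
cv2.imwrite("pics/ov4.png",im)
E
```

```text
clock: 17.35
position: [0.4755, -0.0506, 0.147]
ee_rot: [0.0, 0.608, 0.794, -0.0]
contact_force: [-5.8, -4.1, 1.5]
width: 0.0087
gripper_force: 97.7
```

View pics/ov4.png

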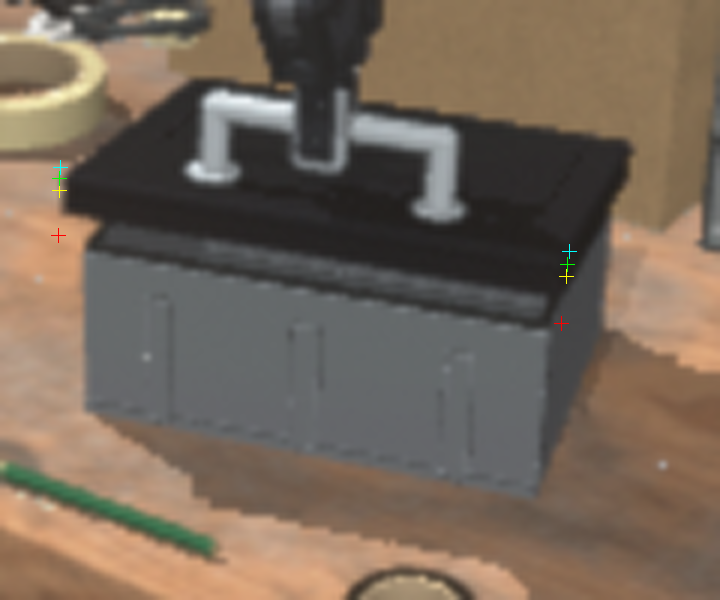

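The lid is open and held. Its front top corners, at (68,183) and (563,258), lie near the 0.15 rad marks. The 21.6 mm rise at the bar puts the front edge at about 26 mm, and the arm is steady.

```bash
python3 -c "
from rig import get_state,ticket
s=get_state();print(s['position'],abs(s['qd']).max(),s['contact_force']);print(ticket.sign_off())"
```

```text
[ 0.47545871 -0.0505124   0.14698302] 0.0021855614732570806 [-6.38689718 -4.33478889  2.44417672]
the job is handed in; nothing more can be done
None
```

The job is handed in at about 17 s of the 72 s allowed: the bush is in the round dish, the spacer is in the square tray, and the lid is held steady by its bar with its front edge about 26 mm above closed.

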